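# Hold the blood meter home in its reading dock

## Robot

A 6-joint arm with a two-finger parallel gripper is mounted at the origin on the work surface. World frame = base frame: x ahead of the robot, y to its left, z up, the work surface at z = 0. Lengths are in m, angles in degrees, forces in N, time in s.
With the tool pointing down it reaches from about 0.25 to 0.775 m from the base axis. Payload 4 kg.
Tool frame: the origin (TCP) lies midway between the tips of the shut fingers; the grasp point (between the pads) lies 19 mm behind it; z points along the fingers, y is the line along which they close (so a half turn about z gives the same grasp; the last joint's range is limited). The gripper opens to 94 mm and grips with 3 to 60 N. Pads are 16 mm wide; open, the fingers measure 119 mm over their backs; the gripper's body (75 mm by 177 mm) begins 78 mm behind the grasp point.
Start: joints at [-81.538, 4.996, 78.535, -0, 96.463, -5.907], TCP at [0.136, -0.533, 0.206] pointing down, gripper open.
Joint ranges: [-177.83, 177.83], [-43.37, 116.18], [15.69, 146.23], [-61.86, 241.86], [9.47, 152.12], [-147.06, 147.06]. Speed limits (degrees/s): [159.86, 159.86, 180, 180, 180, 180].

## Interface

Orientations are given as [roll, pitch, yaw] about the fixed x, y, z axes, in that order (R = Rz(yaw) Ry(pitch) Rx(roll)).
In Python, from cell import telemetry, capture, camera_model, workorder gives the robot as it stands. The module is installed in compiled form; this text tells all that it offers.
- The arm moves only by the shell command python3 -m creep 'ROWS' [FORCE]. ROWS is JSON, a list of rows, each a list of 7 numbers: the turn, a rotation vector about the tool's x, y, z in degrees, then the shift along the tool's x, y, z in units of 40 mm (1.0 is 40 mm), then the closure, from 0 (fully open) to 1 (shut). A call has 1 to 10 rows; each row shifts and turns the commanded pose from where the row before left it, along the tool's axes as they then stand; what a row does not reach is not made up. A row lasts 1/12 s, in which the tool goes at most 41.7 mm and 7.16 degrees, less where a joint would pass 70% of its speed; a pose out of reach is approached as far as the arm can. A call is refused whole if a number of a shift passes 1 or a number of a turn 7.16, either way. A call with a gripper value outside its range is refused whole. The fingers move at their own pace and stop on an object; FORCE is the grip in N (left out, the last holds). Time passes only in rows, so rows that do not move let the fingers close. It gives the time, the measured TCP pose, the force, the opening and the grip force at its end, in the units of the state.
- telemetry.read_state(): the state, without advancing time (a new reading comes with each control period).
- capture(name): name is "side" or "top" or "wrist"; returns the picture (420x560x3 uint8, blue, green, red); there is no depth.
- camera_model(name): a dict with "intrinsics" (3x3 intrinsics, pixels), "extrinsics" (4x4, takes a point from camera to world coordinates). Camera axes: x right, y down, z forward; pixel columns grow to the right and rows downward; lengths in m; the calibration is good to about 2 mm. The wrist camera is an equidistant fisheye: a pixel r from the principal point sees the ray r / f radians off the axis. A picture is of the moment at which its call begins: read the wrist's pose just before it. camera_model takes no time and is no camera call; for the wrist camera it gives the pose at the moment of the call.
- workorder.finish_job(): hands the job in; it is judged then, once.
The state is a dict: "clock": time; "qpos": joint angles; "joint_velocities": joint speeds; "tau": joint torques, N m; "eef_pos": TCP position; "orientation": TCP orientation; "wrist_force": force on the tool from outside, world axes, zero at the start; "torque": the same for the moment, N m; "finger_gap": finger opening in m; "gripper_force": force on a finger pad.
Only numpy, scipy, OpenCV 4.12 (cv2) and the standard library are available. Lean on these libraries where they do the work, as an engineer would, in place of code of your own. Each camera call takes 0.05 s, during which the arm holds its last target. There are 200 camera calls.

## Task

Pick up the handheld blood meter and lay it flat, screen up, on the deck of the reading dock, with its flat tail towards the single end stop and its long side along the two-pronged side stop. Press it fully home into that corner so that both sprung stops are pushed all the way back at once, and finish while still gripping it and holding both pressed (the springs would push it out again if you let go). Leave everything else on the desk where it is.

Things in the scene. Friction and masses are not known exactly. Their poses are not given: they have to be found in the camera images.
- meter_mid (a point): Centre (half-way up) of the loose handheld blood meter, about 180 g: white block 80 mm long (x) x 56 wide (y) x 36 high (z), flat, screen up; grip it across the 56 mm. Flat tail face at x +40 mm; at the other end a smaller grey nose (34 wide, 20 high) sticks out to x -58 mm. The screen is towards the tail, two round keys towards the nose.
- meter_nose (a point): Tip of the meter's nose, 58 mm along its -x from the centre and 10 mm above its underside; axes as the meter.
- dock: Reading dock, grey deck with two white housings, fixed to the desk. Origin on the desk under the seated meter's centre; the seated meter's axes are parallel to the dock's. Flat deck, top 10 mm above the desk, x -82..88, y -55..95 mm; open at -x and -y. End housing: x 54..88, y -31..31; side housing: y 58..92, x -46..46; tops 36 mm above the desk. The end bar and side bar stick out of them.
- seat (a point): Where the centre (half-way up) of the meter is when it lies flat on the deck, tail to the end bar, its +y side to the side bar, both bars pressed fully back (dock frame 0, 0, 28 mm).
- end_bar (a joint): Travel (m) of the single sprung steel end stop, 40 mm wide, 12 to 26 mm above the desk, facing the dock's -x. 0 = fully out (face at dock x = 35 mm); pushed towards +x it grows to 0.005 = fully back (rigid stop, face at x = 40 mm). The spring pushes back with 3 N at first, 6 N at full travel.
- side_bar (a joint): Travel (m) of the sprung steel side stop: two prongs 14 mm wide at dock x = -31 and 31 mm that move together, 12 to 26 mm above the desk, facing -y; between them a finger fits (gap 48 mm, 30 mm deep when back). 0 = out (faces at dock y = 23 mm); pushed to +y it grows to 0.005 = fully back (rigid stop, y = 28 mm). Spring 3 N at first, 6 N at full travel.
- oximeter: Bystander: finger clip oximeter, 60 x 34 x 30 mm; origin under its centre.
- tape: Bystander: round tape measure, 58 mm across, 22 mm high; origin under its centre.
- monitor: Bystander: blood pressure monitor, 130 x 130 mm, 56 mm high; origin under its centre.
Mind the look-alikes: they are no part of the job. Of the things shaped like the dock, the grey one is meant.

How it is judged:
By the outcome, as a careful person would: the job done as asked, in the order asked, and still so for the second after the job is handed in, while the arm keeps its last pose, push and grip.
It also fails if it takes over 42 s, if anything falls off the work surface, if the arm or the gripper's body presses on something with over 40 N, if the wrist force passes 120 N, or if a joint passes its speed limit or range.

## Working session

There is one attempt and no reset: what is moved stays moved. The work goes in short steps, Python scripts to look and compute and a shell command to move; the robot and the scene stay as the last step left them, time stands still between calls to the robot, and variables do not carry over. Pictures are saved under pics/ and viewed, at most 10 in all, crops included, and the job is handed in when it is done.

```bash
mkdir -p pics; python3 - <<'E'
from cell import telemetry,capture,camera_model
import cv2,numpy as np
for n in("top","side"):
    i=capture(n);cv2.imwrite(f"pics/{n}0.png",i);m=camera_model(n);print(n,np.round(m["intrinsics"],2).tolist(),np.round(m["extrinsics"],4).tolist())
s=telemetry.read_state();print({k:np.round(v,4).tolist() for k,v in s.items()})
E
```

```text
top [[437.48, 0.0, 279.25], [0.0, 437.48, 205.25], [0.0, 0.0, 1.0]] [[0.027, -0.9851, 0.1701, 0.3274], [-0.9996, -0.0262, 0.0068, -0.014], [-0.0023, -0.1702, -0.9854, 1.0813], [0.0, 0.0, 0.0, 1.0]]
side [[413.79, 0.0, 276.92], [0.0, 413.79, 206.21], [0.0, 0.0, 1.0]] [[-0.8927, -0.2325, 0.386, 0.1248], [-0.4503, 0.4913, -0.7456, 0.7631], [-0.0163, -0.8394, -0.5433, 0.6419], [0.0, 0.0, 0.0, 1.0]]
{'clock': 0.1, 'qpos': [-81.5399, 5.0343, 78.6144, -0.0013, 96.4608, -5.9077], 'joint_velocities': [0.0504, -0.1152, -0.1827, 0.0777, 0.0455, -0.0435], 'tau': [0.0013, -34.1255, -30.3301, 0.072, 0.0304, -0.0001], 'eef_pos': [0.1364, -0.5323, 0.2044], 'orientation': [-179.8909, -0.01, 14.3677], 'wrist_force': [0.2911, -0.1113, -0.112], 'torque': [0.0132, 0.0038, -0.0507], 'gripper_force': 0.0, 'finger_gap': 0.0942}
```

View pics/top0.png

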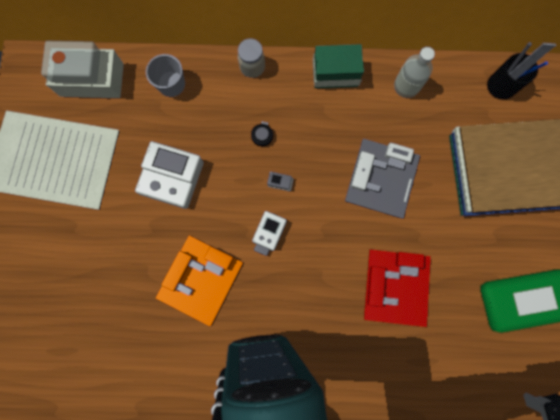

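View pics/side0.png

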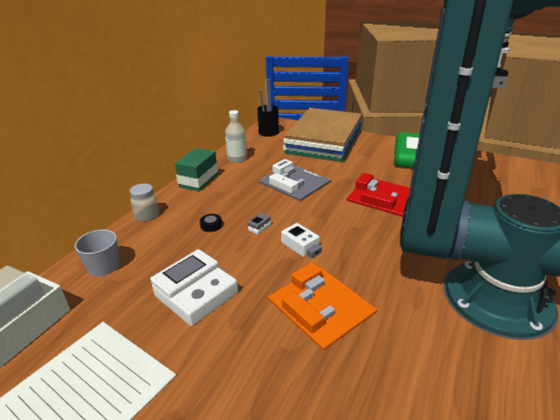

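The top view shows the meter at about (270,231) with its nose at about (262,250), and the grey dock around (383,177). The end housing is near (400,152) and the side housing near (363,170). Next I'll enlarge both to get their edges.

```bash
python3 - <<'E'
import cv2,numpy as np
i=cv2.imread("pics/top0.png")
a=cv2.resize(i[130:225,335:430],None,fx=6,fy=6,interpolation=cv2.INTER_CUBIC)[:,:400*2]
b=cv2.resize(i[205:260,245:295],(228,250),interpolation=cv2.INTER_CUBIC)
c=np.zeros((570,800,3),np.uint8);c[:,:570]=a;c[:250,572:]=b
cv2.imwrite("pics/zoom0.png",c)
E
```

```text
(no output)
```

View pics/zoom0.png

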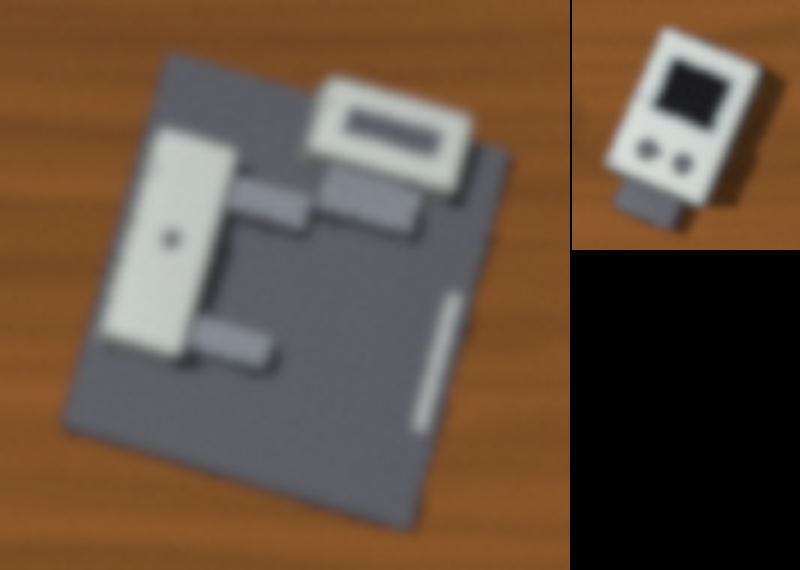

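The zoom gives the grey deck corners (crop/6 + offset) as TL (170,53), TR (512,150), BR (413,528) and BL (63,430). Two prongs come from the left housing and the single bar from the upper right housing. In the inset, the meter's tail is up and its nose is at the lower left.

```bash
cat > h.py <<'E'
import cv2,numpy as np
from cell import telemetry,capture,camera_model
def ray(uv,m,fish=False):
    K=m["intrinsics"];E=m["extrinsics"];d=(np.asarray(uv,float)-[K[0][2],K[1][2]])/[K[0][0],K[1][1]]
    if fish:
        r=np.linalg.norm(d,axis=1,keepdims=True)+1e-12;v=np.hstack([d/r*np.sin(r),np.cos(r)])
    else: v=np.hstack([d,np.ones((len(d),1))])
    E=np.asarray(E);return E[:3,3],v@E[:3,:3].T
def onplane(uv,m,z,fish=False):
    o,v=ray(uv,m,fish);return (o+v*((z-o[2])/v[:,2])[:,None])[:,:2]
def fit(model,pts):  # rigid 2D: pts = R model + t
    a=np.asarray(model)[:,0]+1j*np.asarray(model)[:,1];b=pts[:,0]+1j*pts[:,1]
    r=np.sum((b-b.mean())*np.conj(a-a.mean()));k=abs(r)/np.sum(abs(a-a.mean())**2);r/=abs(r)
    t=b.mean()-r*a.mean();return [t.real,t.imag],np.degrees(np.angle(r)),k,np.abs(r*a+t-b)*1e3
E
python3 - <<'E'
from h import *
m=camera_model("top");i=cv2.imread("pics/top0.png")
c=np.array([[170,53],[512,150],[413,528],[63,430]])/6+[335,130]-.4
print("dock",fit(np.array([[88,95],[88,-55],[-82,-55],[-82,95]])/1e3,onplane(c,m,.01)))
roi=i[205:260,245:295].astype(int);w=((roi.min(2)>130)).astype(np.uint8)
w=cv2.morphologyEx(w,cv2.MORPH_CLOSE,np.ones((3,3)))
k=max(cv2.findContours(w,0,2)[0],key=cv2.contourArea);b=cv2.boxPoints(cv2.minAreaRect(k))+[245,205]
p=onplane(b,m,.036);print(b,p,np.linalg.norm(np.diff(p,axis=0),axis=1),p.mean(0))
E
```

```text
dock ([np.float64(0.5816201984101576), np.float64(-0.2832284101329084)], np.float64(-15.178727078046176), np.float64(0.9954219089217023), array([0.88567937, 0.19769152, 1.55923789, 0.66254574]))
[[251.46551609 240.91379929]
 [264.60345078 210.25861979]
 [285.96552658 219.41379547]
 [272.82759094 250.06897354]] [[ 0.41950929  0.05736085]
 [ 0.49455286  0.02838011]
 [ 0.47358001 -0.02384235]
 [ 0.39905925  0.00564978]] [0.08044514 0.05627652 0.08014443] [0.44667535 0.0168871 ]
```

Both fits hold up: dock scale 0.995, and the meter measures 80.3 x 56.3 mm. Dock origin is about (0.582, -0.283) at yaw -15.2. The meter is about (0.447, 0.017) at yaw -21.

```bash
python3 -m creep '[[0,0,7.1,0,0,0,0],[0,0,7.1,0,0,0,0],[0,0,7.1,0,0,0,0],[0,0,7.1,0,0,0,0],[0,0,7.1,0,0,0,0]]' 
python3 -m creep '[[0,0,0,0.12,-0.8,0,0],[0,0,0,0.12,-0.8,0,0],[0,0,0,0.12,-0.8,0,0],[0,0,0,0.12,-0.8,0,0],[0,0,0,0.12,-0.8,0,0],[0,0,0,0.12,-0.8,0,0],[0,0,0,0.12,-0.8,0,0],[0,0,0,0.12,-0.8,0,0],[0,0,0,0.12,-0.8,0,0],[0,0,0,0.12,-0.8,0,0]]'
python3 -m creep '[[0,0,0,0.12,-0.8,0,0],[0,0,0,0.12,-0.8,0,0],[0,0,0,0.12,-0.8,0,0],[0,0,0,0.12,-0.8,0,0],[0,0,0,0.12,-0.8,0,0],[0,0,0,0.12,-0.8,0,0],[0,0,0,0.12,-0.8,0,0],[0,0,0,0.12,-0.8,0,0],[0,0,0,0.12,-0.8,0,0],[0,0,0,0,0,0,0]]'
python3 - <<'E'
from h import *
m=camera_model("wrist");i=capture("wrist");cv2.imwrite("pics/w0.png",i);np.savez("w0.npz",K=m["intrinsics"],E=m["extrinsics"])
s=telemetry.read_state();print(s["eef_pos"],s["orientation"],np.round(m["intrinsics"],1).tolist(),np.round(m["extrinsics"],3).tolist())
E
```

```text
clock: 0.52
eef_pos: [0.1364, -0.5325, 0.2048]
orientation: [-179.9, 0.0, -21.5]
wrist_force: [-0.3, -0.3, -0.7]
finger_gap: 0.094
gripper_force: 0.0
clock: 1.35
eef_pos: [0.2968, -0.25, 0.2051]
orientation: [-180.0, 0.0, -21.2]
wrist_force: [-0.0, 0.0, -1.1]
finger_gap: 0.0944
gripper_force: 0.0
clock: 2.18
eef_pos: [0.442, 0.0058, 0.2046]
orientation: [-179.9, 0.1, -20.8]
wrist_force: [-0.2, -0.4, -1.1]
finger_gap: 0.0935
gripper_force: 0.0
[0.44096299 0.00350341 0.20460678] [ 1.79978657e+02  1.06845857e-01 -2.08459252e+01] [[325.2, 0.0, 278.4], [0.0, 325.2, 210.2], [0.0, 0.0, 1.0]] [[-0.354, -0.906, -0.231, 0.508], [-0.935, 0.343, 0.089, -0.019], [-0.001, 0.247, -0.969, 0.384], [0.0, 0.0, 0.0, 1.0]]
```

View pics/w0.png

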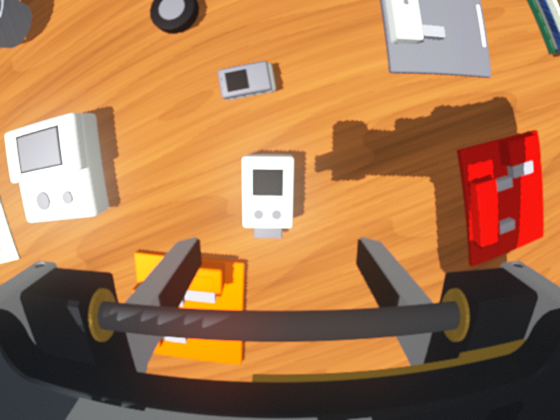

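The wrist view shows the meter upright at about (268,190), its white top spanning roughly u 242–294 and v 155–229, between and ahead of the fingers. The nose is at about (268,233).

```bash
cat > meas.py <<'E'
from h import *
def meter(i,m,z,roi,thr=165):
    x0,y0,x1,y1=roi;r=i[y0:y1,x0:x1].astype(int)
    w=(r.min(2)>thr).astype(np.uint8)
    k=max(cv2.findContours(w,0,2)[0],key=cv2.contourArea);h=cv2.convexHull(k)[:,0]+[x0,y0]
    p=onplane(h,m,z,True);(c,sz,a)=cv2.minAreaRect((p*1e3).astype(np.float32))
    b=cv2.boxPoints((c,sz,a));e=b[1]-b[0] if np.linalg.norm(b[1]-b[0])>np.linalg.norm(b[2]-b[1]) else b[2]-b[1]
    e=e if e[0]>0 else -e
    return np.array(c),sz,np.degrees(np.arctan2(e[1],e[0])),r.reshape(-1,3).max(0)
E
python3 - <<'E'
from meas import *
i=cv2.imread("pics/w0.png");m=dict(np.load("w0.npz"));m={"intrinsics":m["K"],"extrinsics":m["E"]}
for t in(150,170,190,205): print(t,meter(i,m,.036,(225,140,310,245),t))
E
```

```text
150 (array([442.68756104,  19.38547325]), (57.05673599243164, 93.40013885498047), np.float32(-20.996754), array([255, 255, 255]))
170 (array([443.2119751 ,  19.11938667]), (56.63193130493164, 92.23461151123047), np.float32(-20.838518), array([255, 255, 255]))
190 (array([442.77868652,  19.30222893]), (56.215476989746094, 91.2367935180664), np.float32(-21.135216), array([255, 255, 255]))
205 (array([443.79498291,  18.93249702]), (55.782100677490234, 88.9815902709961), np.float32(-21.48827), array([255, 255, 255]))
```

```bash
python3 -m creep '[[0,0,0,0.04,-0.42,0,0],[0,0,0,0,0,0.8,0],[0,0,0,0,0,0.8,0],[0,0,0,0,0,0.8,0],[0,0,0,0,0,0.8,0],[0,0,0,0,0,0.8,0],[0,0,0,0,0,0.5,0],[0,0,0,0,0,0.3,0],[0,0,0,0,0,0.15,0],[0,0,0,0,0,0,0]]' 40
python3 -m creep '[[0,0,0,0,0,0,0.2],[0,0,0,0,0,0,0.3],[0,0,0,0,0,0,0.4],[0,0,0,0,0,0,0.5],[0,0,0,0,0,0,0.6],[0,0,0,0,0,0,0.6],[0,0,0,0,0,0,0.6],[0,0,0,0,0,0,0.6],[0,0,0,0,0,0,0.6],[0,0,0,0,0,0,0.6]]' 40
```

```text
clock: 3.07
eef_pos: [0.4465, 0.0156, 0.0059]
orientation: [179.9, 0.2, -21.2]
wrist_force: [-0.2, 0.1, -0.3]
finger_gap: 0.0942
gripper_force: 0.0
clock: 3.9
eef_pos: [0.4486, 0.0166, 0.0079]
orientation: [-180.0, -0.0, -21.1]
wrist_force: [-0.9, 0.4, 3.4]
finger_gap: 0.0559
gripper_force: 40.0
```

Gripped: gap 55.9 mm against 56 nominal, at 40 N. Next I lift, align the yaw with the dock, and stop short of it to look again.

```bash
python3 -m creep '[[0,0,0,0,0,-0.3,0.6],[0,0,0,0,0,-0.75,0.6],[0,0,0,0,0,-0.9,0.6],[0,0,0,0,0,-0.9,0.6],[0,0,0,0,0,-0.9,0.6],[0,0,-5.9,0,0,0,0.6]]' 40
python3 -m creep '[[0,0,0,0.328,0.76,0,0.6],[0,0,0,0.328,0.76,0,0.6],[0,0,0,0.328,0.76,0,0.6],[0,0,0,0.328,0.76,0,0.6],[0,0,0,0.328,0.76,0,0.6],[0,0,0,0.328,0.76,0,0.6],[0,0,0,0.328,0.76,0,0.6],[0,0,0,0.328,0.76,0,0.6],[0,0,0,0.328,0.76,0,0.6],[0,0,0,0,0,0,0.6]]' 40
python3 -m creep '[[0,0,0,0,0,0,0.6],[0,0,0,0,0,0,0.6]]' 40
python3 - <<'E'
from h import *
m=camera_model("wrist");i=capture("wrist");cv2.imwrite("pics/w1.png",i);np.savez("w1.npz",K=m["intrinsics"],E=m["extrinsics"])
P=[];
for _ in range(1): s=telemetry.read_state();print(s["eef_pos"],s["orientation"],s["finger_gap"],s["clock"],s["qpos"])
cv2.imwrite("pics/top1.png",capture("top"))
E
```

```text
clock: 4.4
eef_pos: [0.4522, 0.016, 0.165]
orientation: [-179.9, -0.8, -15.1]
wrist_force: [1.8, -0.2, -1.0]
finger_gap: 0.0556
gripper_force: 40.0
clock: 5.23
eef_pos: [0.4895, -0.284, 0.1551]
orientation: [179.8, 0.1, -15.6]
wrist_force: [-0.1, 1.0, -1.7]
finger_gap: 0.0553
gripper_force: 40.0
clock: 5.4
eef_pos: [0.4897, -0.2779, 0.1561]
orientation: [-179.9, 0.2, -15.2]
wrist_force: [0.1, 0.4, -2.6]
finger_gap: 0.0555
gripper_force: 40.0
[ 0.48987058 -0.27744778  0.15648286] [-1.79941390e+02  1.15163895e-01 -1.51973344e+01] 0.056006358587860766 5.45 [-3.53055884e+01  7.57276541e+00  8.12678960e+01  1.54487128e-02
  9.12876324e+01  6.98921347e+01]
```

View pics/w1.png

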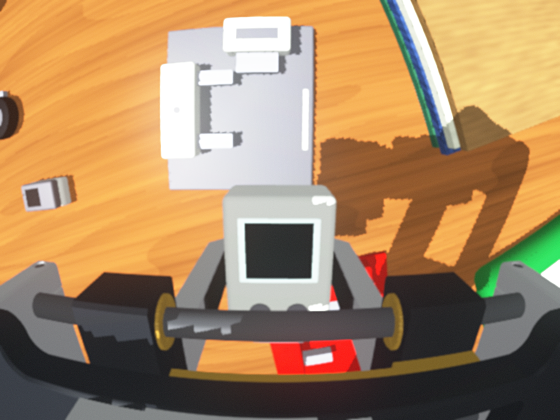

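The wrist view shows the grey dock with deck corners near (168,31), (313,27), (314,187) and (170,189), all edges visible. The meter is held tail-forward, with its screen around (282,250).

```bash
python3 - <<'E'
from h import *
i=cv2.imread("pics/w1.png");d=np.load("w1.npz");m={"intrinsics":d["K"],"extrinsics":d["E"]}
hsv=cv2.cvtColor(i,cv2.COLOR_BGR2HSV);s=(hsv[...,1]<75).astype(np.uint8)
s[195:]=0;s[:,:140]=0;s[:,340:]=0
k=max(cv2.findContours(s,0,1)[0],key=cv2.contourArea)[:,0]
sel=lambda u0,v0,u1,v1:k[(k[:,0]>=u0)&(k[:,0]<=u1)&(k[:,1]>=v0)&(k[:,1]<=v1)]
E={"x+":sel(180,22,215,40),"x-":sel(178,180,222,195),"y-":sel(306,40,322,175),"y+":np.vstack([sel(160,38,178,56),sel(160,166,178,182)])}
L={}
for n,p in E.items():
    w=onplane(p,m,.010,True);vx,vy,x,y=cv2.fitLine((w*1e3).astype(np.float32),cv2.DIST_HUBER,0,.01,.01).ravel()
    a=np.degrees(np.arctan2(vy,vx))
    a=(a-(90 if n[0]=='x' else 0)+90)%180-90
    r=np.abs((w*1e3-[x,y])@[-vy,vx]).mean();L[n]=(vx,vy,x,y);print(n,len(p),round(a,2),"res",round(r,2))
def X(a,b):
    a,b=L[a],L[b];A=np.array([[a[0],-b[0]],[a[1],-b[1]]]);t=np.linalg.solve(A,[b[2]-a[2],b[3]-a[3]]);return [a[2]+t[0]*a[0],a[3]+t[0]*a[1]]
P=np.array([X("x+","y+"),X("x+","y-"),X("x-","y-"),X("x-","y+")])/1e3
print(fit(np.array([[88,95],[88,-55],[-82,-55],[-82,95]])/1e3,P))
# held meter: screen quad at top plane
b=(hsv[...,2]<50).astype(np.uint8);b[:215]=0;b[290:]=0;b[:,:235]=0;b[:,330:]=0
c=max(cv2.findContours(b,0,2)[0],key=cv2.contourArea)
w=onplane(c[:,0],m,.156-.008+.036,True)*1e3;(cc,sz,a)=cv2.minAreaRect(w.astype(np.float32));print("screen",cc,sz,a)
E
```

```text
x+ 36 -15.04 res 0.27
x- 45 -15.82 res 0.01
y- 136 -15.6 res 0.19
y+ 36 -15.78 res 0.31
([np.float64(0.582638746709955), np.float64(-0.2816203938150612)], np.float64(-15.575359217082834), np.float64(0.9912778284748894), array([1.71424835, 0.66946161, 0.83924547, 1.09444027]))
screen (500.0722351074219, -280.4449768066406) (32.009273529052734, 27.542137145996094) 74.7906494140625
```

```bash
python3 -m creep '[[0,0,0.4,0.65,-0.076,0,0.6],[0,0,0,0.65,-0.076,0,0.6],[0,0,0,0.65,-0.076,0,0.6],[0,0,0,0,0,0,0.6],[0,0,0,0,0,0.8,0.6],[0,0,0,0,0,0.8,0.6],[0,0,0,0,0,0.8,0.6],[0,0,0,0,0,0.5,0.6],[0,0,0,0,0,0.3,0.6],[0,0,0,0,0,0,0.6]]' 40
python3 -m creep '[[0,0,0,0,0,0.1,0.6],[0,0,0,0,0,0.1,0.6],[0,0,0,0,0,0,0.6],[0,0,0,0,0,0,0.6]]' 40
python3 -m creep '[[0,0,0,0,0,0.05,0.6],[0,0,0,0,0,0.0,0.6],[0,0,0,0,0,0,0.6]]' 40
python3 - <<'E'
from h import *
m=camera_model("wrist");i=capture("wrist");np.savez("w2.npz",K=m["intrinsics"],E=m["extrinsics"],i=i)
cv2.imwrite("pics/w2.png",cv2.resize(i[60:330,120:440],(800,600),interpolation=cv2.INTER_CUBIC)[:600])
s=telemetry.read_state();print(s["eef_pos"],s["orientation"],s["wrist_force"])
E
```

```text
clock: 6.33
eef_pos: [0.5655, -0.2882, 0.0258]
orientation: [-179.9, 0.4, -15.6]
wrist_force: [-1.3, -0.3, -2.8]
finger_gap: 0.0555
gripper_force: 40.0
clock: 6.67
eef_pos: [0.5687, -0.291, 0.0231]
orientation: [180.0, -0.1, -15.6]
wrist_force: [-0.3, 0.9, -1.8]
finger_gap: 0.056
gripper_force: 40.0
clock: 6.92
eef_pos: [0.5681, -0.2907, 0.0199]
orientation: [180.0, -0.0, -15.6]
wrist_force: [-0.8, -0.2, -2.0]
finger_gap: 0.0555
gripper_force: 40.0
[ 0.5680361  -0.29065141  0.01971404] [ 1.79990294e+02 -1.98087559e-02 -1.56342236e+01] [ 0.17920099 -0.00559325 -2.57692822]
```

View pics/w2.png

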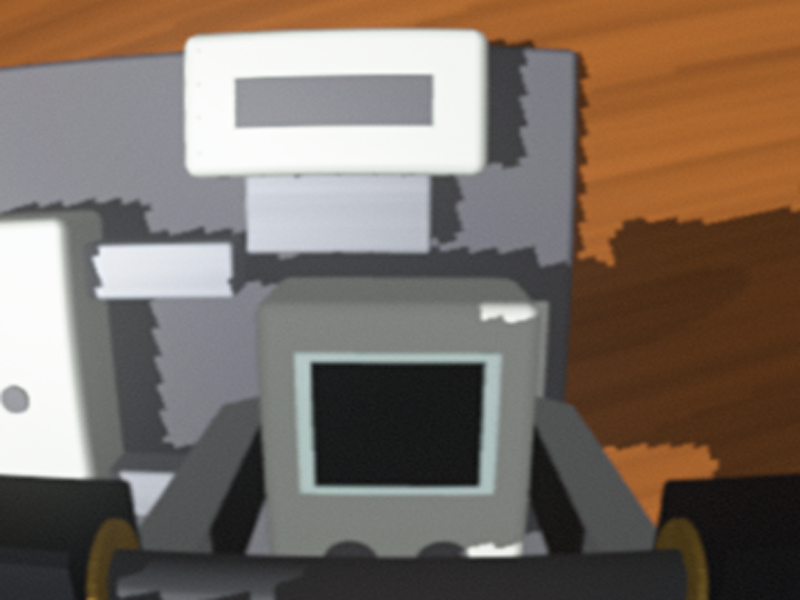

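The wrist view shows the meter low between the bars. Its tail is clear of the end bar (bar edge at crop v≈250, tail at v≈280) and its left side is clear of the upper prong (crop u≈233 against 262). Wrist Fz is still about -2 N, so it's hanging just above the deck; I'll lower it to touch.

```bash
python3 -m creep '[[0,0,0,0,0,0.04,0.6],[0,0,0,0,0,0,0.6],[0,0,0,0,0,0,0.6]]' 45
python3 -m creep '[[0,0,0,0,0,0.03,0.6],[0,0,0,0,0,0,0.6],[0,0,0,0,0,0,0.6]]' 45
```

```text
clock: 7.22
eef_pos: [0.5681, -0.2907, 0.018]
orientation: [180.0, -0.0, -15.6]
wrist_force: [-0.3, -1.0, -2.5]
finger_gap: 0.0559
gripper_force: 45.0
clock: 7.47
eef_pos: [0.5682, -0.2907, 0.018]
orientation: [180.0, -0.0, -15.6]
wrist_force: [-1.9, 1.7, 5.0]
finger_gap: 0.0556
gripper_force: 45.0
```

Deck contact (Fz +5 N). Now I push to +y, which is tool -y, until the side bar bottoms out.

```bash
cat > f.py <<'E'
from h import *
s=telemetry.read_state();a=np.radians(-15.6);R=np.array([[np.cos(a),np.sin(a)],[-np.sin(a),np.cos(a)]])
print("dock F",(R@s["wrist_force"][:2]).round(1),"Fz",round(s["wrist_force"][2],1),"Mz",round(s["torque"][2],2),"TCP dock mm",(R@(np.array(s["eef_pos"][:2])-[.5823,-.2822])*1e3).round(1),"yaw",round(s["orientation"][2],2),"gap",round(s["finger_gap"],4))
E
python3 f.py
python3 -m creep '[[0,0,0,0,-0.05,0,0.6],[0,0,0,0,-0.05,0,0.6],[0,0,0,0,-0.05,0,0.6],[0,0,0,0,-0.05,0,0.6],[0,0,0,0,0,0,0.6],[0,0,0,0,0,0,0.6]]' 45 >/dev/null; python3 f.py
python3 -m creep '[[0,0,0,0,-0.03,0,0.6],[0,0,0,0,-0.02,0,0.6],[0,0,0,0,0,0,0.6],[0,0,0,0,0,0,0.6]]' 45 >/dev/null; python3 f.py
```

```text
dock F [-2.3  1.1] Fz 5.0 Mz 0.01 TCP dock mm [-11.3 -12. ] yaw -15.63 gap 0.0556
dock F [ 0.2 -4.1] Fz 5.3 Mz 0.1 TCP dock mm [-10.2  -4.8] yaw -15.63 gap 0.0552
dock F [ 0.4 -5.9] Fz 4.7 Mz 0.13 TCP dock mm [-10.2  -4.1] yaw -15.64 gap 0.0558
```

```bash

python3 -m creep '[[0,0,0,0,-0.04,0,0.6],[0,0,0,0,-0.04,0,0.6],[0,0,0,0,0,0,0.6],[0,0,0,0,0,0,0.6],[0,0,0,0,0,0,0.6]]' 45 >/dev/null; python3 f.py
python3 -m creep '[[0,0,0,0,-0.04,0,0.6],[0,0,0,0,-0.04,0,0.6],[0,0,0,0,0,0,0.6],[0,0,0,0,0,0,0.6],[0,0,0,0,0,0,0.6]]' 45 >/dev/null; python3 f.py
python3 -m creep '[[0,0,0,0,-0.04,0,0.6],[0,0,0,0,0,0,0.6],[0,0,0,0,0,0,0.6],[0,0,0,0,0,0,0.6]]' 45 >/dev/null; python3 f.py
```

```text
dock F [ 1.  -7.5] Fz 5.2 Mz 0.18 TCP dock mm [-10.2  -1.6] yaw -15.64 gap 0.0557
dock F [  0. -10.] Fz 4.4 Mz 0.21 TCP dock mm [-10.1   0.8] yaw -15.65 gap 0.0555
dock F [ -0.1 -11.5] Fz 3.4 Mz 0.27 TCP dock mm [-10.2   0.9] yaw -15.67 gap 0.056
```

The side bar has stalled at its stop (y 0.8 to 0.9 mm while the force keeps rising). Now I push +x into the end bar.

```bash

python3 -m creep '[[0,0,0,0.05,0,0,0.6],[0,0,0,0.05,0,0,0.6],[0,0,0,0.05,0,0,0.6],[0,0,0,0.05,0,0,0.6],[0,0,0,0,0,0,0.6],[0,0,0,0,0,0,0.6]]' 45 >/dev/null; python3 f.py
python3 -m creep '[[0,0,0,0.05,0,0,0.6],[0,0,0,0.05,0,0,0.6],[0,0,0,0,0,0,0.6],[0,0,0,0,0,0,0.6]]' 45 >/dev/null; python3 f.py
python3 -m creep '[[0,0,0,0.04,0,0,0.6],[0,0,0,0.04,0,0,0.6],[0,0,0,0,0,0,0.6],[0,0,0,0,0,0,0.6]]' 45 >/dev/null; python3 f.py
```

```text
dock F [-14.8 -11.9] Fz 13.5 Mz 0.4 TCP dock mm [-7.8  0.9] yaw -15.66 gap 0.056
dock F [-14.7 -12. ] Fz 14.2 Mz 0.42 TCP dock mm [-3.9  0.9] yaw -15.66 gap 0.0557
dock F [-19.2 -12.1] Fz 16.2 Mz 0.33 TCP dock mm [-2.2  0.8] yaw -15.69 gap 0.0558
```

```bash

python3 -m creep '[[0,0,0,0,0,-0.03,0.6],[0,0,0,0,0,0,0.6],[0,0,0,0,0,0,0.6]]' 50 >/dev/null; python3 f.py
python3 -m creep '[[0,0,0,0.04,0,0,0.6],[0,0,0,0,0,0,0.6],[0,0,0,0,0,0,0.6]]' 50 >/dev/null; python3 f.py
python3 -m creep '[[0,0,0,0.04,0,0,0.6],[0,0,0,0,0,0,0.6],[0,0,0,0,0,0,0.6]]' 50 >/dev/null; python3 f.py
python3 -c "
from h import *
s=telemetry.read_state();print(s['eef_pos'],s['orientation'],s['torque'])"
```

```text
dock F [-16.5 -12. ] Fz 12.5 Mz 0.26 TCP dock mm [-2.2  0.8] yaw -15.69 gap 0.0554
dock F [-18.2 -12. ] Fz 13.3 Mz 0.32 TCP dock mm [-1.2  0.8] yaw -15.69 gap 0.0557
dock F [-17.8 -12.6] Fz 14.0 Mz 0.32 TCP dock mm [0.  0.9] yaw -15.7 gap 0.0559
[ 0.58256097 -0.28137974  0.01853963] [179.5165939    0.86327482 -15.69511653] [-0.92828025  3.72868648  0.32105592]
```

The push deflection has tilted the tool about 0.9° in pitch and 0.5° in roll. I'll level it and then push on.

```bash

python3 -m creep '[[0.3,0.5,0,0,0,0,0.6],[0.2,0.4,0,0,0,0,0.6],[0,0,0,0,0,0,0.6],[0,0,0,0,0,0,0.6]]' 50 | grep -E "ori|eef"; python3 f.py
python3 -m creep '[[0,0,0,0.04,0,0,0.6],[0,0,0,0,0,0,0.6],[0,0,0,0,0,0,0.6]]' 50 | grep -E "ori|eef"; python3 f.py
python3 -m creep '[[0,0,0,0.04,0,0,0.6],[0,0,0,0,0,0,0.6],[0,0,0,0,0,0,0.6]]' 50 | grep -E "ori|eef"; python3 f.py
```

```text
eef_pos: [0.5833, -0.2816, 0.018]
orientation: [-180.0, -0.1, -15.7]
dock F [-15.  -11.7] Fz 11.0 Mz 0.28 TCP dock mm [0.8 0.9] yaw -15.68 gap 0.056
eef_pos: [0.5833, -0.2816, 0.018]
orientation: [-180.0, 0.1, -15.7]
dock F [-20.2 -11.5] Fz 14.6 Mz 0.35 TCP dock mm [0.8 0.9] yaw -15.67 gap 0.0557
eef_pos: [0.584, -0.2818, 0.018]
orientation: [-180.0, 0.2, -15.7]
dock F [-21.8 -11. ] Fz 15.2 Mz 0.33 TCP dock mm [1.5 0.9] yaw -15.67 gap 0.0557
```

```bash

python3 -m creep '[[0,0,0,0,0,-0.04,0.6],[0,0,0,0.04,0,0,0.6],[0,0,0,0,0,0,0.6],[0,0,0,0,0,0,0.6]]' 55 | grep -E "ori|eef"; python3 f.py
python3 -m creep '[[0,0,0,0.04,0,0,0.6],[0,0,0,0,0,0,0.6],[0,0,0,0,0,0,0.6]]' 55 | grep -E "ori|eef"; python3 f.py
python3 -m creep '[[0,0,0,0.04,-0.02,0,0.6],[0,0,0,0,0,0,0.6],[0,0,0,0,0,0,0.6]]' 55 | grep -E "ori|eef"; python3 f.py
python3 - <<'E'
from h import *
m=camera_model("wrist");i=capture("wrist");np.savez("w3.npz",K=m["intrinsics"],E=m["extrinsics"],i=i)
cv2.imwrite("pics/w3.png",cv2.resize(i[60:330,100:420],(800,600),interpolation=cv2.INTER_CUBIC))
E
```

```text
eef_pos: [0.5842, -0.2818, 0.0181]
orientation: [-180.0, 0.4, -15.7]
dock F [-24.  -11.6] Fz 12.2 Mz 0.3 TCP dock mm [1.7 0.9] yaw -15.68 gap 0.0555
eef_pos: [0.5843, -0.2818, 0.0182]
orientation: [-180.0, 0.6, -15.7]
dock F [-28.  -11.7] Fz 15.0 Mz 0.36 TCP dock mm [1.8 0.9] yaw -15.68 gap 0.0559
eef_pos: [0.5844, -0.2818, 0.0183]
orientation: [180.0, 0.8, -15.7]
dock F [-32.  -13.7] Fz 16.4 Mz 0.22 TCP dock mm [1.9 0.9] yaw -15.72 gap 0.0554
```

View pics/w3.png

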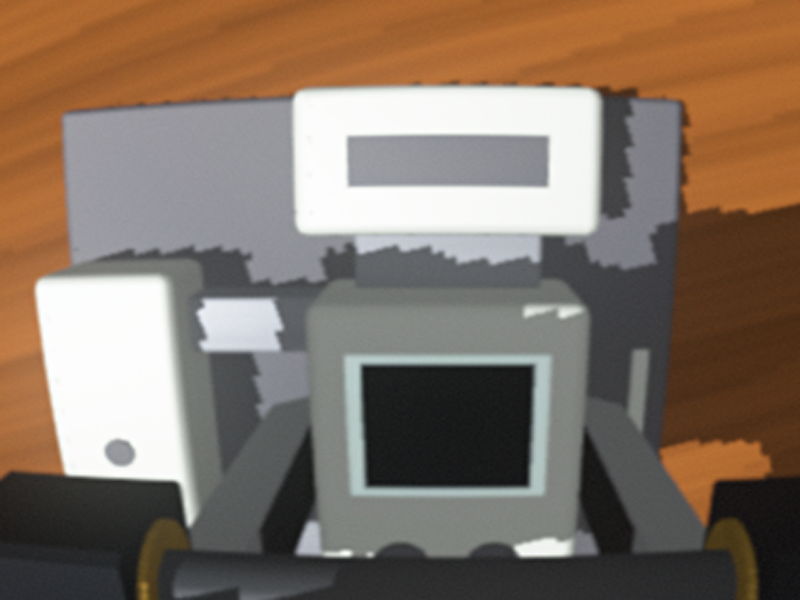

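The view shows the tail (top edge at crop v≈307) against the end bar, and the meter's left side (u≈308) against the prong. x has stalled at 1.8 to 1.9 mm while the force rises about 4 N per 1.6 mm commanded, so it's on the rigid stop. I'll level again and check the gaps to the housings.

```bash

python3 -m creep '[[0,0.4,0,0,-0.04,0,0.6],[0,0.4,0,0,0,0,0.6],[0,0,0,0,0,0,0.6],[0,0,0,0,0,0,0.6]]' 55 | grep -E "ori|eef"; python3 f.py
python3 - <<'E'
from h import *
d=np.load("w3.npz");m={"intrinsics":d["K"],"extrinsics":d["E"]}
c=lambda u,v:[100+u*320/800-.3,60+v*270/600-.3]
a=np.radians(-15.65);R=np.array([[np.cos(a),np.sin(a)],[-np.sin(a),np.cos(a)]])
f=lambda pts,z:(onplane(np.array([c(*p) for p in pts]),m,z,True)-[.5823,-.2822])@R.T*1e3
print("end housing near edge L,R",f([(297,233),(598,233)],.036).round(1))
print("meter tail edge L,R",f([(312,305),(586,305)],.046).round(1))
print("side housing right edge",f([(170,283),(185,430)],.036).round(1))
print("meter left/right edge",f([(308,330),(315,500),(588,330),(580,500)],.046).round(1))
E
```

```text
eef_pos: [0.5845, -0.2818, 0.0181]
orientation: [179.8, -0.0, -15.7]
dock F [-29.3 -16.8] Fz 16.8 Mz 0.3 TCP dock mm [2. 1.] yaw -15.74 gap 0.0558
end housing near edge L,R [[ 55.1  31.2]
 [ 55.1 -29.1]]
meter tail edge L,R [[ 40.7  27. ]
 [ 40.7 -25.4]]
side housing right edge [[44.  59. ]
 [ 6.9 59.1]]
meter left/right edge [[ 35.1  28.1]
 [ -6.3  29. ]
 [ 35.1 -26. ]
 [ -6.4 -26.7]]
```

The gaps match the fully-back values: 14.4 mm to the end housing (14 expected) and 30.5 mm to the side housing (30 expected). The tool is level and the forces exceed the springs.

```bash
python3 -m creep '[[0,0,0,0,0,0,0.6],[0,0,0,0,0,0,0.6],[0,0,0,0,0,0,0.6],[0,0,0,0,0,0,0.6],[0,0,0,0,0,0,0.6],[0,0,0,0,0,0,0.6]]' 55 && python3 f.py && python3 -c "
from cell import workorder;print(workorder.finish_job())"
```

```text
clock: 13.93
eef_pos: [0.5845, -0.2819, 0.0181]
orientation: [179.8, -0.0, -15.7]
wrist_force: [-32.7, -7.9, 16.4]
finger_gap: 0.0558
gripper_force: 55.0
dock F [-29.4 -16.4] Fz 16.4 Mz 0.24 TCP dock mm [2.  0.9] yaw -15.74 gap 0.0558
the job is handed in; nothing more can be done
None
```

I handed the job in at about 14 s with the meter flat, screen up, in the grey dock's corner, still gripped and pushed past both springs (about 29 N on the end stop, 16 N on the side stop); position and force readings indicate both stops are fully back, but no verdict came back.

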